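Load the pipe carrier and lift it level

TASK

The small two-pocket carrier should carry a pair of equal short pipe pieces, but one still stands on the table: stand that one upright in the carrier's empty pocket and let go of it. Then take the carrier by its black handle bar, lift it straight up until its base is about 10 cm above the table, keeping it level all the way, and finish while still holding it there, level and quite still. Leave the taller pipe, the coupling and the spanner alone.

Things in the scene. Friction and masses are not known exactly. Their poses are not given: they have to be found in the camera images.
- carrier: The carrier: loose bare steel base plate 64 x 256 mm, 4 mm thick, flat on the table at any yaw, a square open pocket at each end and an upright handle in the middle. Origin: centre of its underside (z = 0 on the table); x across, y along its length, z up. Alone it weighs 0.29 to 0.43 kg, balanced in its middle.
- carrier_handle (a point): Centre of the carrier's black grip bar, 108 mm above the carrier's underside. The bar is 16 mm thick (along x), 64 mm long (along y, the carrier's length), 24 mm high; its top is 120 mm above the underside. Two uprights 6 mm thick carry it from below. Axes as the carrier's.
- pocket_empty (a point): Centre of the floor of the carrier's empty pocket (4 mm above the carrier's underside; inside 44 x 44 mm, walls 3 mm thick, their tops 30 mm above this floor), 90 mm from the carrier's middle towards its own -y. Axes as the carrier's.
- pocket_full (a point): Centre of the floor of the pocket that already holds a pipe piece, 90 mm from the carrier's middle towards its own +y. Axes as the carrier's.
- pipe_b_mid (a point): Centre (half-way up) of the loose pipe piece to be loaded: a straight round brownish-grey steel pipe, outside diameter 34 mm, 88 mm tall, open at both ends, standing upright on the table (centre 44 mm above its foot); z along the pipe. Weighs 0.15 to 0.24 kg. To the left of it the fixed saw's crank handles reach towards the robot (x 0.45 m on, y 0.24 to 0.40 m), up to 0.23 m above the table.
- pipe_a_mid (a point): Centre (half-way up) of the equal pipe piece (34 mm diameter, 88 mm tall, 0.15 to 0.24 kg) that already stands upright in the other pocket.
- tall_pipe_mid (a point): Bystander: centre of a lighter grey, larger pipe, 42 mm diameter, 118 mm tall, standing on the table. It changes places with the loose pipe piece and the coupling.
- coupling_mid (a point): Bystander: centre of a black ribbed pipe coupling, about 40 mm across and 66 mm tall, standing on the table. It changes places with the loose pipe piece and the taller pipe.
- spanner: Bystander: steel spanner lying flat near the front edge of the table, 29 x 177 x 10 mm, its length along its own y; origin at the middle of its underside.
Things that resemble listed ones, but are neither listed nor needed, are in the scene too. Leave any orange look-alike of the part that bears pipe_b_mid alone.

How it is judged:
On the way, in this order (a step that is already met when the one before it is completed fails the run):
1. both pipe pieces stand upright in their pockets, the second one let go, while the carrier still stands on the table (horizontal distance between pipe_a_mid and pocket_full below 0.013 m and z of pipe_a_mid in the frame of pocket_full between 0.036 and 0.052 m and angle between each of pipe_a_mid, pipe_b_mid's own z axis and vertical below 0.15 rad and horizontal distance between pipe_b_mid and pocket_empty below 0.013 m and z of pipe_b_mid in the frame of pocket_empty between 0.036 and 0.052 m and contact force between the fingers and pipe_b below 0.1 N and height (world z) of carrier below 0.01 m), for 0.3 s.
2. the carrier is lifted clear of the table, held by its handle (height (world z) of carrier above 0.06 m and contact force between the fingers and carrier above 1 N), for 0.2 s.
At the end, for the whole second after the job is handed in: Both pipe pieces upright in their pockets (13 mm, 8.6 deg), untouched; the carrier held by its handle bar (grip within 45 mm of its centre), underside 65 to 145 mm above the table, level within 5 deg, under 0.19 m from its start, below 0.02 m/s and 0.1 rad/s (horizontal distance between pipe_a_mid and pocket_full below 0.013 m and z of pipe_a_mid in the frame of pocket_full between 0.036 and 0.052 m and angle between each of pipe_a_mid, pipe_b_mid's own z axis and vertical below 0.15 rad and horizontal distance between pipe_b_mid and pocket_empty below 0.013 m and z of pipe_b_mid in the frame of pocket_empty between 0.036 and 0.052 m and height (world z) of carrier between 0.065 and 0.145 m and angle between carrier's own z axis and vertical below 0.09 rad and distance of carrier from where it was at the start of the episode below 0.19 m and linear speed of carrier below 0.02 m/s and angular speed of carrier below 0.1 rad/s and distance between carrier_handle and the grasp point below 0.045 m and contact force between the fingers and carrier above 1 N and contact force between the fingers and pipe_a below 0.1 N and contact force between the fingers and pipe_b below 0.1 N); the arm keeps its last pose, push and grip.
It fails at once if the carrier is tipped by more than 14 degrees (angle between carrier's own z axis and vertical above 0.25 rad).
It fails at once if the pipe piece already loaded is taken out of its pocket (horizontal distance between pipe_a_mid and pocket_full above 0.03 m).
It fails at once if the taller pipe is moved (distance of tall_pipe_mid from where it was at the start of the episode above 0.03 m).
It fails at once if the coupling is moved (distance of coupling_mid from where it was at the start of the episode above 0.03 m).
It fails at once if the spanner is moved (distance of spanner from where it was at the start of the episode above 0.03 m).
It also fails if it takes over 54 s, if anything falls off the work surface, if the arm or the gripper's body presses on something with over 40 N, if the wrist force passes 120 N, or if a joint passes its speed limit or range.

ROBOT

A 6-joint arm with a two-finger parallel gripper is mounted at the origin on a cart in front of the work surface, level with it; the furniture and walls round the work are solid. World frame = base frame: x ahead of the robot, y to its left, z up, the work surface at z = 0. Lengths are in m, angles in rad, forces in N, time in s.
With the tool pointing down it reaches from about 0.35 to 0.975 m from the base axis. Payload 4.9 kg.
Tool frame: the origin (TCP) lies midway between the tips of the shut fingers; the grasp point (between the pads) lies 19 mm behind it; z points along the fingers, y is the line along which they close (so a half turn about z gives the same grasp; the last joint's range is limited). The gripper opens to 85 mm and grips with 20 to 120 N. Pads are 22 mm wide; open, the fingers measure 114 mm over their backs; the gripper's body (76 mm by 85 mm) begins 54 mm behind the grasp point. The pads swing forward as they close: fully open they stand 13 mm farther back than shut.
Start: joints at [-1.467, 0.053, 1.613, -0, 1.476, -0.119], TCP at [0.138, -0.61, 0.195] pointing down, gripper open.
Joint ranges: [-3.01, 3.01], [-1.01, 2.22], [0.06, 2.58], [-1.02, 4.17], [0.09, 2.62], [-3.14, 3.14]. Speed limits (rad/s): [2.57, 2.57, 3.14, 3.14, 3.14, 3.14].

INTERFACE

Orientations are given as a unit quaternion [w, x, y, z].
In Python, from plant import state, grab_frame, job_done, cut_out, place_of gives the robot as it stands.
- The arm moves only by the tool jog_arm, never from a script. Its argument "motion" is text: rows parted by semicolons, each of 7 numbers parted by spaces: the opening in per cent of the stroke, from 0 (shut) to 100 (fully open), then the shift along the tool's x, y, z as a fraction of full scale, then the turn, a rotation vector about the tool's x, y, z as a fraction of full scale. A call has exactly 5 rows; each row is the pose to reach, as a shift and turn from the pose commanded when the call began, along the tool's axes at that moment; what a row does not reach only later rows make up. Full scale, the value 1, is 50 cm for a shift and 1.5 rad for a turn. A row lasts 1/8 s, in which the tool goes at most 62.5 mm and 10.7 degrees, less where a joint would pass 70% of its speed; a pose out of reach is approached as far as the arm can. A call with a number of a shift or a turn outside -1 to 1 is refused whole. A call with a gripper value outside its range is refused whole. The fingers move at their own pace and stop on an object; the grip force is fixed at half the most. Time passes only in rows, so rows that repeat a pose let the fingers close, or fill a call up. It gives the time, the measured TCP pose, the force, the opening and the grip force at its end, in the units of the state.
- state(): the state, without advancing time (a new reading comes with each control period).
- grab_frame(name): name is "scene" or "top" or "wrist"; returns a dict with "color" (480x640x3 uint8, red, green, blue), "range_z" (480x640 float32, m along the optical axis (not along the pixel's ray), 0 where there is no reading), "intrinsics" (3x3 intrinsics, pixels), "k1" (the pictures are not rectified: a ray, as slopes to the right and down, at radius r is drawn at 1 + k1 r^2 times it, then the intrinsics apply), "world_from_camera" (4x4, takes a point from camera to world coordinates). Camera axes: x right, y up, looking along -z (the intrinsics and any distortion apply to the point x, -y, -z); pixel columns grow to the right and rows downward; lengths in m; the calibration is good to about 2 mm. A picture is of the moment at which its call begins.
- job_done(): hands the job in; it is judged then, once.
Trained networks look in the newest picture that a camera, given by its name, has taken for a name from the list of things; names that differ only in an ending like _2 or _b are one class to them, and where a whole thing is asked for, a point or a joint stands for the part that bears it (a point fixed in the world has none). Each returns a list of dicts, best first, with "p" (0 to 1); they miss things now and then, are a little off and sometimes report something else, mostly with a low value. They report only what shows in the picture. A call takes as long as a camera call. They do not tell look-alikes from the thing itself.
- cut_out(camera, thing): "pixels" (480x640 bool, what is visible of it).
- place_of(camera, thing): "at" ([x, y, z] in m, in world coordinates, good to about 4 mm: a listed point, or the origin of a listed thing).
The state is a dict: "time": time; "joint_pos": joint angles; "joint_vel": joint speeds; "joint_efforts": joint torques, N m; "tool_pos": TCP position; "tool_rot": TCP orientation; "contact_force": force on the tool from outside, world axes, zero at the start; "ft_torque": the same for the moment, N m; "gripper_width": opening from 0.0 (shut) to 1.0 (fully open); "grasp_force": force on a finger pad.
Only numpy, scipy, OpenCV 4.12 (cv2) and the standard library are available. Lean on these libraries where they do the work, as an engineer would, in place of code of your own. Each camera call takes 0.05 s, during which the arm holds its last target. There are 200 camera calls.

## Working session

There is one attempt and no reset: what is moved stays moved. The work goes in short steps, Python scripts to look and compute and a tool call to move; the robot and the scene stay as the last step left them, time stands still between calls to the robot, and variables do not carry over. Pictures are saved under pics/ and viewed, at most 10 in all, crops included, and the job is handed in when it is done.

Besides the shell and the picture viewer there is one more tool, called as name(argument=value, ...) on one line, values as JSON. jog_arm: Moves the arm, as the interface text tells. Shift numbers are shares of 50 cm and turn numbers shares of 1.5 rad, none past 1 either way. Its arguments: {"type":"object","properties":{"motion":{"type":"string"}},"required":["motion"]}

```bash
mkdir -p pics
cat > h.py <<'E'
from plant import *
import numpy as np, cv2
def world(f,mask):
    K=np.array(f["intrinsics"]);T=np.array(f["world_from_camera"]);z=f["range_z"]
    v,u=np.nonzero(mask&(z>0)); 
    p=cv2.undistortPoints(np.stack([u,v],1).astype(np.float64)[:,None],K,np.array([f["k1"],0,0,0.]))[:,0]
    d=z[v,u]; c=np.stack([p[:,0]*d,-p[:,1]*d,-d,np.ones_like(d)],1)
    return (c@T.T)[:,:3],u,v
def save(n,im): cv2.imwrite("pics/"+n+".png",im[:,:,::-1])
E
python3 - <<'E'
from h import *
np.set_printoptions(precision=4,suppress=True)
s=state();print(s["time"],s["tool_pos"],s["tool_rot"],s["gripper_width"])
for c in ["top","scene"]:
    f=grab_frame(c);save(c+"0",f["color"]);print(c,np.array(f["world_from_camera"])[:3,3])
    for t in ["carrier","carrier_handle","pocket_empty","pocket_full","pipe_b_mid","pipe_a_mid","tall_pipe_mid","coupling_mid","spanner"]:
        print(t,[(round(d["p"],2),np.round(d["at"],3).tolist()) for d in place_of(c,t)])
E
```

```text
0.0 [ 0.138  -0.6088  0.1935] [-0.001   0.9938  0.1112 -0.    ] 0.9976418714551607
top [ 0.3642 -0.0573  1.0638]
carrier [(0.81, [0.499, -0.191, -0.003])]
carrier_handle [(0.85, [0.501, -0.19, 0.11])]
pocket_empty [(0.63, [0.439, -0.264, 0.007])]
pocket_full [(0.68, [0.557, -0.125, 0.002])]
pipe_b_mid [(0.85, [0.406, 0.226, 0.04]), (0.72, [0.5, -0.192, 0.11]), (0.65, [0.542, 0.199, 0.047]), (0.61, [0.444, 0.164, 0.045]), (0.27, [0.552, -0.126, 0.047])]
pipe_a_mid [(0.54, [0.551, -0.124, 0.046])]
tall_pipe_mid [(0.82, [0.442, 0.009, 0.057])]
coupling_mid [(0.58, [0.55, 0.052, 0.034])]
spanner [(0.88, [0.358, 0.112, -0.004]), (0.4, [0.44, 0.007, 0.058])]
scene [-0.2667 -0.5846  0.4948]
carrier [(0.97, [0.498, -0.188, 0.0])]
carrier_handle [(0.89, [0.502, -0.186, 0.108])]
pocket_empty [(0.67, [0.44, -0.26, 0.006])]
pocket_full [(0.98, [0.556, -0.119, 0.005]), (0.17, [0.443, 0.164, 0.042])]
pipe_b_mid [(0.86, [0.406, 0.229, 0.041]), (0.83, [0.537, 0.201, 0.042]), (0.6, [0.439, 0.162, 0.04])]
pipe_a_mid [(0.96, [0.554, -0.123, 0.049])]
tall_pipe_mid [(0.83, [0.444, 0.01, 0.062])]
coupling_mid [(0.62, [0.55, 0.056, 0.035]), (0.4, [0.556, -0.119, 0.004])]
spanner [(0.86, [0.359, 0.111, -0.004]), (0.67, [0.502, -0.192, 0.108]), (0.29, [0.44, -0.26, 0.003])]
```

View pics/top0.png

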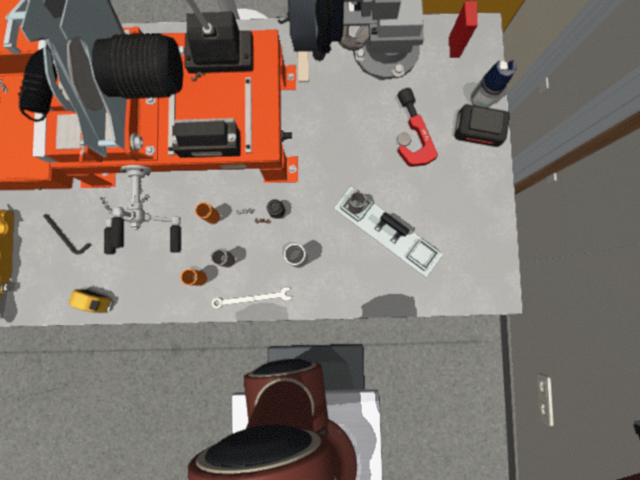

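View pics/scene0.png

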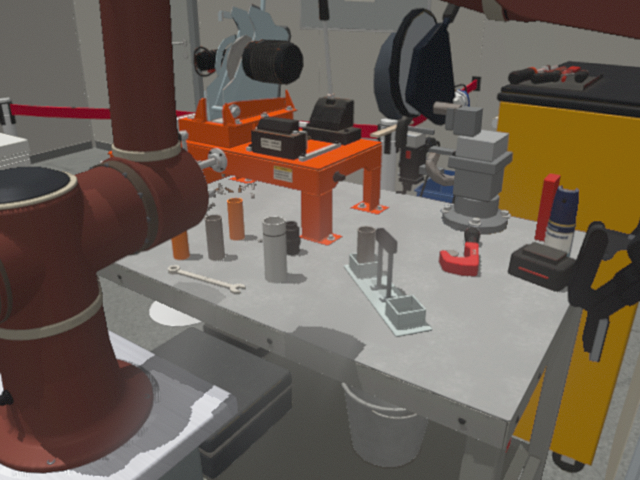

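The top view shows the loose grey pipe at px (223,257), with the orange look-alikes at (193,277) and (207,212). The tall pipe is at (294,254), the coupling at (276,208), and the carrier handle at (393,226) with its empty pocket at (423,252). The scene view agrees, so the loose piece is at about (0.442, 0.163).

```bash
cat >> h.py <<'E'
from scipy.spatial.transform import Rotation as R
def go(p,ydeg,s=None):
    """row numbers taking tool to p, pointing down, closing line at ydeg"""
    s=s or state(); q=s["tool_rot"]; A=R.from_quat([q[1],q[2],q[3],q[0]])
    a=np.radians(ydeg+90); B=R.from_matrix(np.array([[np.cos(a),np.sin(a),0],[np.sin(a),-np.cos(a),0],[0,0,-1]]))
    d=A.inv().apply(np.array(p)-s["tool_pos"])/.5; r=(A.inv()*B).as_rotvec()/1.5
    print("t",round(s["time"],2),"row",*np.round(np.r_[d,r],4), "pos",np.round(s["tool_pos"],4))
E
python3 - <<'E'
from h import *
go([.42,-.28,.26],-50)
E
```

```text
t 1.0 row 0.6955 -0.5182 -0.1304 0.0 0.0 -0.3169 pos [ 0.1381 -0.6095  0.1948]
```

jog_arm(motion="100 0.15 -0.1 -0.08 0 0 -0.08; 100 0.25 -0.19 -0.13 0 0 -0.16; 100 0.35 -0.26 -0.13 0 0 -0.24; 100 0.44 -0.33 -0.13 0 0 -0.317; 100 0.52 -0.39 -0.13 0 0 -0.317")

```text
time: 1.62
tool_pos: [0.3346, -0.3784, 0.26]
tool_rot: [0.001, 0.94, 0.342, 0.0]
contact_force: [1.5, -0.0, -0.4]
gripper_width: 1.004
grasp_force: 0.0
```

Run:
```python
from h import *
go([.44,-.15,.26],-35)
go([.39,.16,.26],-20)
```

```text
t 1.62 row 0.4551 -0.2142 -0.0005 0.0012 0.0002 -0.1743 pos [ 0.3346 -0.3784  0.26  ]
t 1.62 row 0.7772 -0.7534 -0.0015 0.0012 0.0003 -0.3489 pos [ 0.3346 -0.3784  0.26  ]
```

jog_arm(motion="100 0.12 -0.05 0 0 0 -0.05; 100 0.23 -0.1 0 0 0 -0.1; 100 0.32 -0.17 0 0 0 -0.17; 100 0.4 -0.25 0 0 0 -0.25; 100 0.48 -0.33 0 0 0 -0.33")

```text
time: 2.25
tool_pos: [0.4112, -0.0973, 0.2594]
tool_rot: [0.0, 0.826, 0.563, 0.0]
contact_force: [1.1, 0.7, 1.4]
gripper_width: 1.002
grasp_force: 0.0
```

Run:
```python
from h import *
go([.442,.163,.24],-20)
```

```text
t 2.25 row 0.5071 -0.1328 0.0387 0.0006 -0.0001 -0.0165 pos [ 0.4112 -0.0973  0.2594]
```

jog_arm(motion="65 0.11 -0.03 0 0 0 0; 65 0.22 -0.06 0.01 0 0 -0.01; 65 0.32 -0.08 0.02 0 0 -0.016; 65 0.42 -0.11 0.03 0 0 -0.016; 65 0.507 -0.133 0.038 0 0 -0.016")

```text
time: 2.88
tool_pos: [0.4427, 0.163, 0.2402]
tool_rot: [0.0, 0.82, 0.572, 0.0]
contact_force: [0.7, -1.3, -0.4]
gripper_width: 0.65
grasp_force: 0.0
```

Run:
```python
from h import *
f=grab_frame("wrist");save("w1",f["color"])
for t in ["pipe_b_mid"]:
    for d in place_of("wrist",t): print(round(d["p"],2),np.round(d["at"],3))
    for d in cut_out("wrist",t):
        w,u,v=world(f,d["pixels"]); top=w[:,2]>.08
        print("cut",round(d["p"],2),u.mean(),v.mean(),len(u),cv2.minEnclosingCircle(w[top,:2].astype(np.float32)) if top.any() else 0,w[:,2].max(), f["color"][v,u].mean(0))
go([.442,.163,.05],-20)
```

```text
0.79 [0.439 0.163 0.042]
0.77 [0.406 0.229 0.046]
0.68 [0.538 0.198 0.045]
cut 0.93 309.14202172096907 204.26065162907267 1197 ((0.44306978583335876, 0.16542069613933563), 0.017203010618686676) 0.089531626413414 [100.97243108  94.7443609   91.22389307]
cut 0.89 395.2618025751073 136.09084406294707 1398 ((0.5405557751655579, 0.19894129037857056), 0.01697615720331669) 0.08987018470368752 [146.34406295  85.1323319   43.65951359]
cut 0.57 246.72936170212765 157.8451063829787 1175 ((0.4040457010269165, 0.22779305279254913), 0.017008882015943527) 0.08990588993065451 [139.25617021  83.20680851  44.11234043]
t 3.02 row 0.0009 -0.0007 0.3795 -0.0006 0.0005 -0.0005 pos [0.4424 0.1626 0.2397]
```

View pics/w1.png

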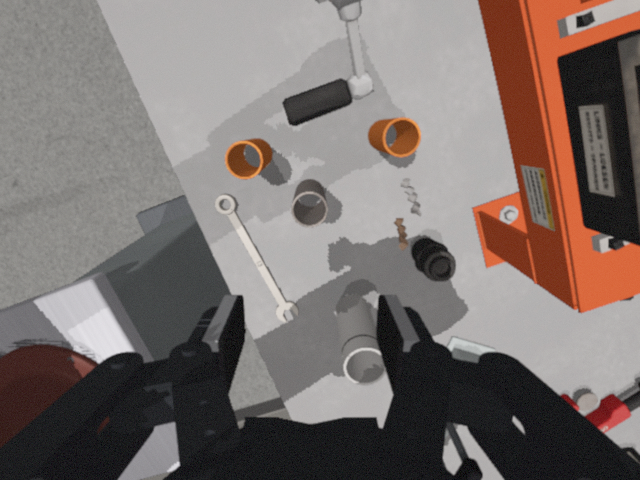

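The picture shows the grey pipe between the two orange ones, at (309,204). The spanner and crank handle are clear of the closing line.

jog_arm(motion="65 0.005 0 0.1 0 0 0; 65 0.005 0 0.21 0 0 0; 65 0.005 0 0.3 0 0 0; 65 0.005 0 0.36 0 0 0; 65 0.005 0 0.38 0 0 0")

```text
time: 3.65
tool_pos: [0.4424, 0.162, 0.0482]
tool_rot: [-0.001, 0.821, 0.571, -0.002]
contact_force: [0.2, -0.2, -0.9]
gripper_width: 0.653
grasp_force: 0.0
```

jog_arm(motion="20 0 0 0 0 0 0; 20 0 0 0 0 0 0; 20 0 0 0 0 0 0; 20 0 0 0 0 0 0; 20 0 0 0 0 0 0")

```text
time: 4.28
tool_pos: [0.4449, 0.1636, 0.0514]
tool_rot: [0.001, 0.82, 0.572, 0.001]
contact_force: [0.7, -0.9, 5.0]
gripper_width: 0.197
grasp_force: 2.3
```

Run:
```python
from h import *
f=grab_frame("wrist");save("w2",f["color"])
f=grab_frame("scene");
save("s2",cv2.resize(f["color"][150:310,120:340],None,fx=3,fy=3))
for c in ["scene","wrist","top"]:
  for d in place_of(c,"pipe_b_mid"): print(c,round(d["p"],2),np.round(d["at"],3))
s=state();print(s["gripper_width"],s["grasp_force"],s["contact_force"])
```

```text
scene 0.83 [0.536 0.2   0.042]
scene 0.78 [0.406 0.228 0.042]
scene 0.74 [0.441 0.163 0.042]
wrist 0.89 [0.441 0.166 0.038]
wrist 0.84 [0.404 0.229 0.042]
wrist 0.82 [0.536 0.2   0.048]
top 0.85 [0.406 0.226 0.04 ]
top 0.72 [ 0.5   -0.192  0.11 ]
top 0.65 [0.542 0.199 0.047]
top 0.61 [0.444 0.164 0.045]
top 0.27 [ 0.552 -0.126  0.047]
0.19895749173331467 2.8651324058137106 [-0.29010217 -0.83996797  6.42793723]
```

View pics/w2.png

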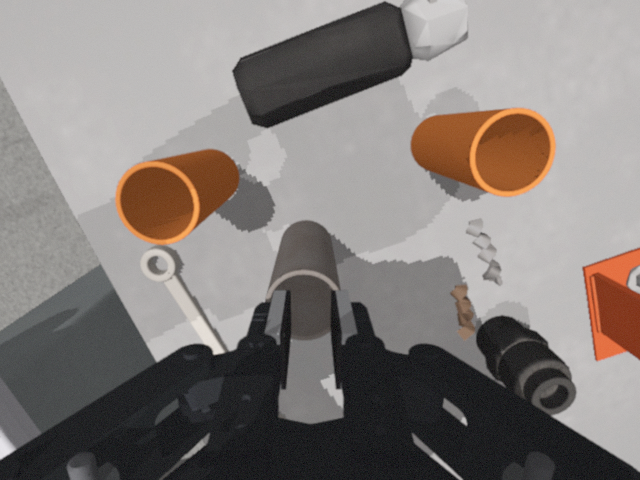

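View pics/s2.png

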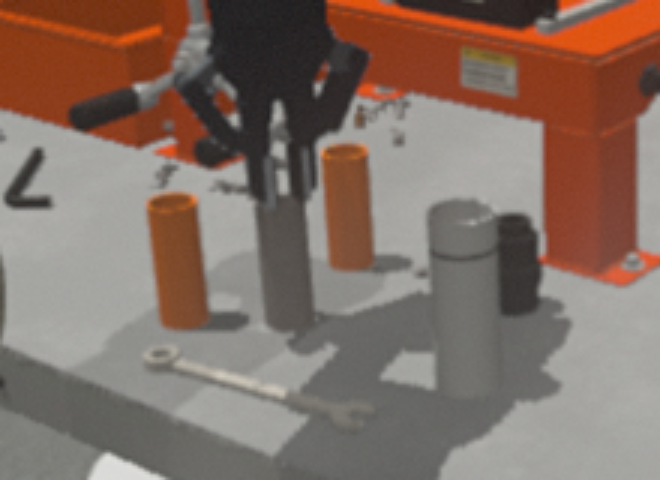

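The pads seem to have closed to about 17 mm on or near the rim, which doesn't fit a tip height of 0.05. I'll check the finger depths before going on.

Run:
```python
from h import *
f=grab_frame("wrist");w,u,v=world(f,np.ones((480,640),bool))
W=np.full((480,640,3),np.nan);W[v,u]=w
print("cam",np.round(np.array(f["world_from_camera"]),3).tolist())
for p in [(282,300),(284,330),(284,370),(345,300),(338,330),(338,370),(300,275),(310,270),(312,330),(305,245),(310,350),(310,400),(265,320),(362,320)]: print(p,np.round(W[p[1],p[0]],4))
f=grab_frame("scene");w,u,v=world(f,np.ones((480,640),bool))
W=np.full((480,640,3),np.nan);W[v,u]=w
for p in [(268,190),(295,185),(280,190),(280,215),(300,215),(265,215),(255,180),(310,180),(268,170),(297,160)]: print("s",p,np.round(W[150+p[1]//3,120+p[0]//3],4))
```

```text
cam [[0.938, 0.332, 0.099, 0.471], [-0.346, 0.897, 0.275, 0.234], [0.003, -0.293, 0.956, 0.231], [0.0, 0.0, 0.0, 1.0]]
(282, 300) [0.4386 0.1775 0.1012]
(284, 330) [0.4406 0.1766 0.1231]
(284, 370) [0.4357 0.1637 0.1256]
(345, 300) [0.4614 0.1688 0.1008]
(338, 330) [0.4574 0.1706 0.1234]
(338, 370) [0.4525 0.1566 0.1245]
(300, 275) [0.4347 0.1534 0.0177]
(310, 270) [0.4513 0.1805 0.088 ]
(312, 330) [0.4413 0.1509 0.083 ]
(305, 245) [0.4489 0.1813 0.054 ]
(310, 350) [4.178e-01 8.960e-02 1.000e-04]
(310, 400) [4.026e-01 4.830e-02 2.000e-04]
(265, 320) [0.4316 0.1754 0.1089]
(362, 320) [0.4652 0.1626 0.1084]
s (268, 190) [0.4259 0.1578 0.1036]
s (295, 185) [0.4503 0.1577 0.0998]
s (280, 190) [ 0.6164  0.3478 -0.0009]
s (280, 215) [0.4256 0.1483 0.089 ]
s (300, 215) [0.4468 0.1508 0.0811]
s (265, 215) [0.4227 0.1593 0.0874]
s (255, 180) [0.422  0.1641 0.1097]
s (310, 180) [0.4516 0.1449 0.1043]
s (268, 170) [0.4271 0.1574 0.1178]
s (297, 160) [0.4478 0.1506 0.119 ]
```

Both cameras put the fingertips at z≈0.09, on the pipe's rim, while the tool position reads 0.051. I'll go up, shut the fingers in free air and measure where the tips really are relative to the reported TCP.

jog_arm(motion="20 0 0 -0.05 0 0 0; 20 0 0 -0.12 0 0 0; 0 0 0 -0.14 0 0 0; 0 0 0 -0.14 0 0 0; 0 0 0 -0.14 0 0 0")

```text
time: 5.25
tool_pos: [0.4426, 0.1632, 0.1183]
tool_rot: [-0.001, 0.82, 0.572, -0.001]
contact_force: [0.2, -0.0, -0.1]
gripper_width: 0.002
grasp_force: 0.0
```

Run:
```python
from h import *
s=state();t=s["tool_pos"];print(t,s["gripper_width"],s["contact_force"],s["joint_pos"])
for c in ["scene","wrist"]:
    f=grab_frame(c);w,u,v=world(f,np.ones((480,640),bool))
    m=(np.hypot(w[:,0]-t[0],w[:,1]-t[1])<.03)&(w[:,2]>.0)&(w[:,2]<.25)
    print(c,np.histogram(w[m,2],bins=np.arange(.03,.25,.01)))
    k=m&(w[:,2]>.095);print(np.sort(w[k,2])[:20:4])
    if c=="scene": save("s3",cv2.resize(f["color"][130:310,120:340],None,fx=3,fy=3))
```

```text
[0.44258999 0.16318233 0.11830216] 0.0016904218398688818 [ 0.20377693 -0.01533499 -0.12703506] [ 1.95267757e-01 -2.65436359e-01  2.03658720e+00  1.86791242e-05
  1.37346395e+00  5.48809798e-01]
scene (array([ 80,  77,  77,  79,  95, 130,   0,   0,   0,   0,   0,   0,  19,
        75,  78,  80,  83, 147, 123, 113, 124]), array([0.03, 0.04, 0.05, 0.06, 0.07, 0.08, 0.09, 0.1 , 0.11, 0.12, 0.13,
       0.14, 0.15, 0.16, 0.17, 0.18, 0.19, 0.2 , 0.21, 0.22, 0.23, 0.24]))
[0.15498883 0.1568611  0.1577345  0.15855039 0.15928067]
wrist (array([ 272,  314,  361,  407,  472,  943,    0,    0,    0,    0,    0,
          0,   40,  707,  938,  873, 1671, 4525, 4537, 3395, 6744]), array([0.03, 0.04, 0.05, 0.06, 0.07, 0.08, 0.09, 0.1 , 0.11, 0.12, 0.13,
       0.14, 0.15, 0.16, 0.17, 0.18, 0.19, 0.2 , 0.21, 0.22, 0.23, 0.24]))
[0.15830586 0.1586125  0.15895671 0.15923499 0.15930788]
```

View pics/s3.png

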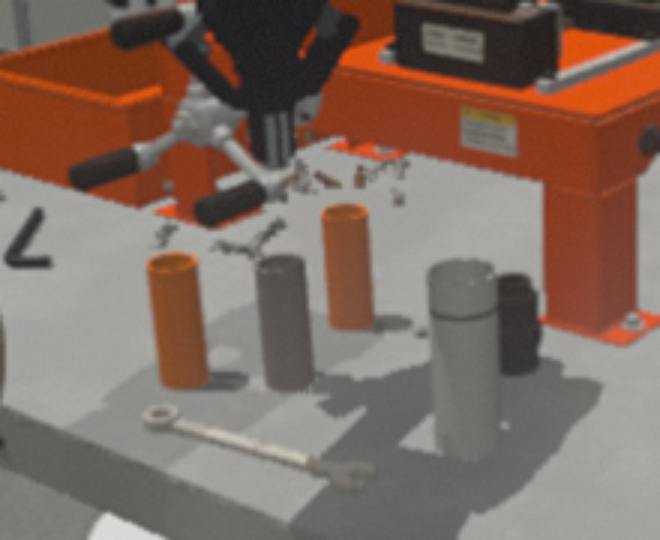

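With the fingers shut the tips are at z≈0.157, but the report says 0.118, so the real TCP is about 39 mm behind the reported one. The grey pipe still stands at crop px (285,320), and I'll use that offset from here on.

jog_arm(motion="65 0.004 0 0 0 0 0; 65 0.004 0 0 0 0 0; 65 0.004 0 0.08 0 0 0; 65 0.004 0 0.17 0 0 0; 65 0.004 0 0.212 0 0 0")

```text
time: 5.98
tool_pos: [0.4424, 0.1649, 0.0113]
tool_rot: [-0.001, 0.82, 0.572, -0.002]
contact_force: [-0.2, -0.8, 0.6]
gripper_width: 0.65
grasp_force: 0.0
```

jog_arm(motion="65 0 0 0 0 0 0; 15 0 0 0 0 0 0; 15 0 0 0 0 0 0; 15 0 0 0 0 0 0; 15 0 0 0 0 0 0")

```text
time: 6.6
tool_pos: [0.4458, 0.1656, 0.0157]
tool_rot: [0.001, 0.82, 0.572, 0.001]
contact_force: [-0.5, -0.6, 5.4]
gripper_width: 0.377
grasp_force: 60.0
```

Gripped (32 mm at 60 N), so I lift clear, and fit the carrier pose with the view unobstructed.

jog_arm(motion="15 0 0 -0.06 0 0 0; 15 0 0 -0.15 0 0 0; 15 0 0 -0.26 0 0 0; 15 0 0 -0.35 0 0 0; 15 0 0 -0.38 0 0 0")

```text
time: 7.22
tool_pos: [0.4457, 0.1656, 0.207]
tool_rot: [0.001, 0.82, 0.572, 0.002]
contact_force: [-0.6, 0.2, -2.3]
gripper_width: 0.381
grasp_force: 60.1
```

Run:
```python
from h import *
s=state();print(s["gripper_width"],s["grasp_force"],s["tool_pos"])
for c in ["top","scene"]:
    f=grab_frame(c)
    for t in ["pocket_empty","pocket_full","carrier_handle","pipe_a_mid"]:
        print(c,t,[np.round(d["at"],4).tolist() for d in place_of(c,t)[:1]])
    w,u,v=world(f,np.ones((480,640),bool))
    near=np.hypot(w[:,0]-.5,w[:,1]+.19)<.15
    m=near&(w[:,2]>.112)&(w[:,2]<.128)&(np.hypot(w[:,0]-.5,w[:,1]+.19)<.05)
    if m.sum()>5: print(" bar",m.sum(),cv2.minAreaRect(w[m,:2].astype(np.float32)))
    m=(np.hypot(w[:,0]-.44,w[:,1]+.262)<.045)&(w[:,2]>.028)&(w[:,2]<.042)
    if m.sum()>5: print(" wall",m.sum(),cv2.minAreaRect(w[m,:2].astype(np.float32)))
    m=(np.hypot(w[:,0]-.553,w[:,1]+.125)<.03)&(w[:,2]>.086)&(w[:,2]<.1)
    if m.sum()>5: print(" a",m.sum(),cv2.minEnclosingCircle(w[m,:2].astype(np.float32)))
go([.44,-.05,.21],-30)
```

```text
0.3811765364573319 60.1117287982197 [0.44566771 0.16557792 0.20702314]
top pocket_empty [[0.4373, -0.2641, 0.0075]]
top pocket_full [[0.5552, -0.1233, 0.0032]]
top carrier_handle [[0.4972, -0.1908, 0.1094]]
top pipe_a_mid [[0.5514, -0.1228, 0.044]]
 bar 261 ((0.4961479604244232, -0.19241487979888916), (0.0638827383518219, 0.016690922901034355), 51.31922149658203)
 wall 143 ((0.43997251987457275, -0.2626473307609558), (0.050201818346977234, 0.050708115100860596), 51.433162689208984)
 a 69 ((0.5526279211044312, -0.12082892656326294), 0.017049742862582207)
scene pocket_empty [[0.5499, 0.0573, 0.0318]]
scene pocket_full [[0.5591, -0.1199, 0.0043]]
scene carrier_handle [[0.4994, -0.1851, 0.1067]]
scene pipe_a_mid [[0.5531, -0.1205, 0.0497]]
 bar 204 ((0.49334365129470825, -0.19552640616893768), (0.062188588082790375, 0.01674693264067173), 52.20794677734375)
 wall 349 ((0.4385864734649658, -0.26371365785598755), (0.05307230353355408, 0.05186706781387329), 49.564701080322266)
 a 120 ((0.5510200262069702, -0.12177395075559616), 0.01918626017868519)
t 7.72 row -0.4063 0.1418 -0.0144 -0.0013 0.001 0.1134 pos [0.4438 0.1651 0.2027]
```

The top camera's rectangles fit well: pocket (0.440, −0.263), bar (0.496, −0.192), long axis at 51°, so I'll close along −39°.

jog_arm(motion="15 -0.06 0.02 -0.01 0 0 0.03; 15 -0.16 0.05 -0.01 0 0 0.06; 15 -0.26 0.08 -0.01 0 0 0.09; 15 -0.36 0.11 -0.01 0 0 0.12; 15 -0.46 0.15 -0.01 0 0 0.15")

```text
time: 8.35
tool_pos: [0.4348, -0.0779, 0.2089]
tool_rot: [0.0, 0.88, 0.476, 0.0]
contact_force: [0.9, -0.5, -2.0]
gripper_width: 0.379
grasp_force: 60.0
```

Run:
```python
from h import *
go([.44,-.2627,.21],-39)
```

```text
t 8.35 row -0.3034 0.2112 -0.0021 0.0002 -0.0002 0.0673 pos [ 0.4348 -0.0779  0.2089]
```

jog_arm(motion="15 -0.08 0.05 0 0 0 0.02; 15 -0.17 0.11 0 0 0 0.04; 15 -0.24 0.17 0 0 0 0.06; 15 -0.29 0.2 0 0 0 0.067; 15 -0.303 0.211 0 0 0 0.067")

```text
time: 8.98
tool_pos: [0.4403, -0.2623, 0.2085]
tool_rot: [-0.001, 0.903, 0.43, -0.0]
contact_force: [0.3, -0.3, -1.9]
gripper_width: 0.383
grasp_force: 60.0
```

jog_arm(motion="15 0 0 0.05 0 0 0; 15 0 0 0.1 0 0 0; 15 0 0 0.16 0 0 0; 15 0 0 0.18 0 0 0; 15 0 0 0.18 0 0 0")

```text
time: 9.6
tool_pos: [0.4405, -0.2602, 0.1187]
tool_rot: [-0.001, 0.902, 0.432, -0.0]
contact_force: [1.1, 0.0, -1.3]
gripper_width: 0.376
grasp_force: 60.0
```

Run:
```python
from h import *
s=state();t=s["tool_pos"];print(t,s["contact_force"],s["gripper_width"])
for c in ["scene","wrist"]:
    f=grab_frame(c);save("p_"+c,f["color"])
    w,u,v=world(f,np.ones((480,640),bool)); T=np.array(f["world_from_camera"])[:3,3]
    r=np.hypot(w[:,0]-t[0],w[:,1]-t[1])
    z=w[:,2]; m=(r<.027)&(z>.03)&(z<.25); print(c,np.histogram(z[m],bins=np.arange(.03,.25,.01))[0], "cam",T)
    for lo in np.arange(.05,.16,.01):
        k=(r<.024)&(z>lo)&(z<lo+.01)
        if k.sum()>25:
            A=np.c_[2*w[k,:2],np.ones(k.sum())]; b=(w[k,:2]**2).sum(1)-.017**2
            from scipy.optimize import least_squares
            q=least_squares(lambda c:np.hypot(w[k,0]-c[0],w[k,1]-c[1])-.017,t[:2]).x
            print(round(lo,2),k.sum(),np.round(q,4),np.round(np.std(np.hypot(w[k,0]-q[0],w[k,1]-q[1])),4))
    m=(np.hypot(w[:,0]-.44,w[:,1]+.262)<.042)&(w[:,2]>.028)&(w[:,2]<.04)
    if m.sum()>5: print(" wall",m.sum(),cv2.minAreaRect(w[m,:2].astype(np.float32)))
go([.44,-.2627,.12],-39)
```

```text
[ 0.44049427 -0.2602423   0.11868738] [ 1.13224945  0.04535705 -1.28768526] 0.3762885850105139
scene [125   0   0   0   0   0   0  79 118 127 123 129 135 183 186 278 137 105
 115 142 172] cam [-0.26667616 -0.58460239  0.49482858]
0.1 79 [ 0.4382 -0.2613] 0.0011
0.11 118 [ 0.4383 -0.2613] 0.0011
0.12 127 [ 0.4382 -0.2612] 0.001
0.13 123 [ 0.4385 -0.2614] 0.0011
0.14 129 [ 0.4387 -0.2614] 0.0011
0.15 130 [ 0.4382 -0.2608] 0.0017
 wall 344 ((0.43876883387565613, -0.26267415285110474), (0.054672446101903915, 0.05130686238408089), 51.889644622802734)
wrist [ 475    0    0    0    0    0    0  147  321  377  432  835 1226 2165
 2838 3538 3674 1039  707 1763 6421] cam [ 0.4882676  -0.20276361  0.29887521]
0.1 147 [ 0.4396 -0.2611] 0.0001
0.11 321 [ 0.4398 -0.2612] 0.0002
0.12 377 [ 0.4399 -0.2613] 0.0002
0.13 432 [ 0.4401 -0.2614] 0.0002
0.14 835 [ 0.4409 -0.2606] 0.0004
0.15 1224 [ 0.4414 -0.2604] 0.0006
 wall 889 ((0.44158872961997986, -0.2624622881412506), (0.04997643828392029, 0.050026264041662216), 51.201114654541016)
t 9.7 row -0.0041 -0.0005 0.0011 0.0014 -0.0001 0.0014 pos [ 0.4415 -0.2613  0.1206]
```

View pics/p_wrist.png

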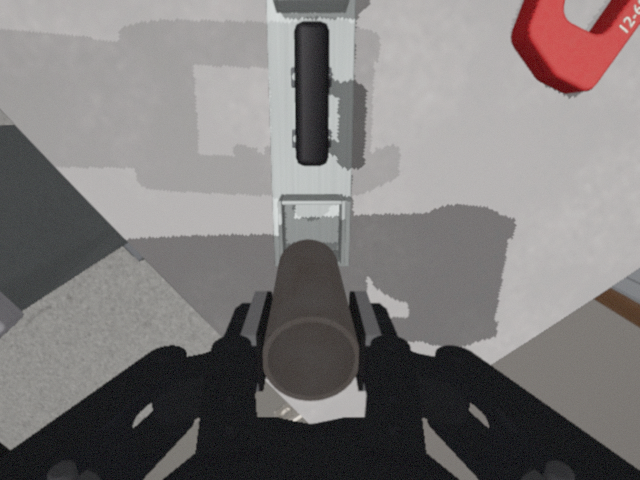

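The wrist view shows the pipe upright over the pocket at (315,225), with the handle at (312,95). Pipe and pocket differ by about 2 mm along tool y.

jog_arm(motion="15 0 0.004 0.03 0 0 0; 15 0 0.004 0.07 0 0 0; 15 0 0.004 0.1 0 0 0; 15 0 0.004 0.12 0 0 0; 15 0 0.004 0.12 0 0 0")

```text
time: 10.32
tool_pos: [0.4417, -0.2619, 0.0582]
tool_rot: [-0.001, 0.902, 0.431, -0.0]
contact_force: [0.3, 0.2, -1.9]
gripper_width: 0.38
grasp_force: 60.0
```

Run:
```python
from h import *
from scipy.optimize import least_squares
s=state();t=s["tool_pos"];print(t,s["contact_force"])
f=grab_frame("wrist")
w,u,v=world(f,np.ones((480,640),bool));r=np.hypot(w[:,0]-t[0],w[:,1]-t[1]);z=w[:,2]
for lo in np.arange(.04,.12,.01):
    k=(r<.024)&(z>lo)&(z<lo+.01)
    if k.sum()>25: print(round(lo,2),k.sum(),z[k].min(),np.round(least_squares(lambda c:np.hypot(w[k,0]-c[0],w[k,1]-c[1])-.017,t[:2]).x,4))
m=(np.hypot(w[:,0]-.44,w[:,1]+.262)<.042)&(z>.028)&(z<.037)
print(" wall",m.sum(),cv2.minAreaRect(w[m,:2].astype(np.float32)))
```

```text
[ 0.44170126 -0.26185248  0.05815705] [ 0.3165788  0.1981239 -1.910749 ]
0.04 199 0.0425613985442195 [ 0.4402 -0.2621]
0.05 329 0.05005300433256085 [ 0.4404 -0.2622]
0.06 380 0.06001991876202159 [ 0.4406 -0.2623]
0.07 472 0.0700012064125613 [ 0.4408 -0.2623]
0.08 902 0.08003019623545116 [ 0.4416 -0.2615]
0.09 1368 0.09001567004863834 [ 0.4421 -0.2613]
0.1 2103 0.10000134385984352 [ 0.4425 -0.2609]
0.11 2722 0.11000009769216648 [ 0.4427 -0.261 ]
 wall 1435 ((0.44167524576187134, -0.26219576597213745), (0.049643635749816895, 0.050222113728523254), 51.248958587646484)
```

jog_arm(motion="15 0 0.001 0.02 0 0 0; 15 0 0.001 0.045 0 0 0; 15 0 0.001 0.065 0 0 0; 15 0 0.001 0.074 0 0 0; 15 0 0.001 0.074 0 0 0")

```text
time: 11.0
tool_pos: [0.4423, -0.2623, 0.0215]
tool_rot: [-0.001, 0.902, 0.431, -0.0]
contact_force: [-0.2, 0.0, -1.9]
gripper_width: 0.38
grasp_force: 60.0
```

jog_arm(motion="15 0 0 0.004 0 0 0; 15 0 0 0.004 0 0 0; 45 0 0 0.004 0 0 0; 65 0 0 0.004 0 0 0; 70 0 0 0.004 0 0 0")

```text
time: 11.62
tool_pos: [0.4429, -0.2628, 0.0205]
tool_rot: [0.0, 0.902, 0.431, 0.0]
contact_force: [-0.6, 0.7, 0.9]
gripper_width: 0.699
grasp_force: 0.0
```

jog_arm(motion="75 0 0 -0.02 0 0 0; 75 0 0 -0.08 0 0 0; 75 0 0 -0.17 0 0 0; 75 0 0 -0.26 0 0 0; 75 0 0 -0.3 0 0 0")

```text
time: 12.25
tool_pos: [0.444, -0.2636, 0.1742]
tool_rot: [0.003, 0.902, 0.431, 0.001]
contact_force: [0.3, 0.1, -1.3]
gripper_width: 0.748
grasp_force: 0.0
```

Run:
```python
from h import *
f=grab_frame("wrist");save("w5",f["color"])
w,u,v=world(f,np.ones((480,640),bool));z=w[:,2]
m=(np.hypot(w[:,0]-.44,w[:,1]+.262)<.03)&(z>.08)&(z<.1)
print("b top",m.sum(),cv2.minEnclosingCircle(w[m,:2].astype(np.float32)),z[m].max())
m=(np.hypot(w[:,0]-.44,w[:,1]+.262)<.042)&(z>.028)&(z<.036)
print(" wall",m.sum(),cv2.minAreaRect(w[m,:2].astype(np.float32)))
m=(np.hypot(w[:,0]-.496,w[:,1]+.192)<.045)&(z>.112)&(z<.128)
print(" bar",m.sum(),cv2.minAreaRect(w[m,:2].astype(np.float32)),np.median(z[m]))
go([.497,-.192,.16],-39)
```

```text
b top 703 ((0.44189634919166565, -0.2627822160720825), 0.017157377675175667) 0.09368875596825282
 wall 761 ((0.44145381450653076, -0.26263177394866943), (0.05053117871284485, 0.04999467730522156), 51.83180236816406)
 bar 2889 ((0.49756431579589844, -0.19222939014434814), (0.06353725492954254, 0.015943381935358047), 51.4638671875) 0.11947741966905662
t 12.3 row 0.178 -0.0092 0.0313 0.0052 -0.0 0.0012 pos [ 0.4446 -0.2641  0.1757]
```

View pics/w5.png

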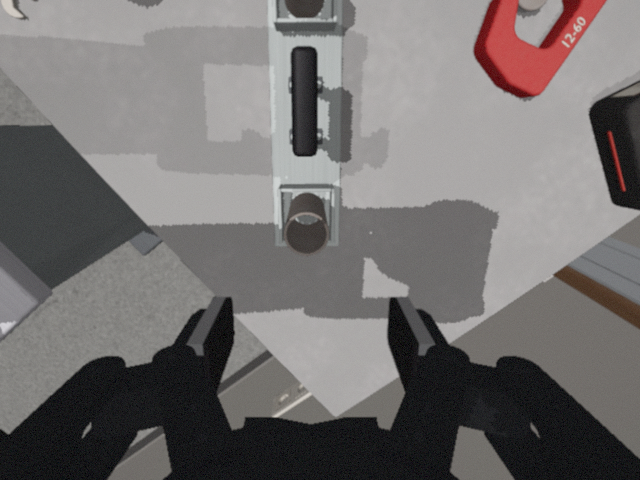

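The wrist view shows pipe B seated in the pocket at (305,225), with the bar at (304,102). Pipe and pocket centres agree within 1 mm, so next is the handle.

jog_arm(motion="75 0.06 -0.003 0 0 0 0; 75 0.12 -0.006 0 0 0 0; 75 0.17 -0.009 0.02 0 0 0; 75 0.178 -0.009 0.06 0 0 0; 75 0.178 -0.009 0.06 0 0 0")

```text
time: 12.92
tool_pos: [0.4927, -0.1895, 0.1362]
tool_rot: [-0.003, 0.902, 0.431, -0.002]
contact_force: [0.8, 0.2, -0.9]
gripper_width: 0.747
grasp_force: 0.0
```

Run:
```python
from h import *
f=grab_frame("wrist")
w,u,v=world(f,np.ones((480,640),bool));z=w[:,2]
m=(np.hypot(w[:,0]-.4975,w[:,1]+.192)<.045)&(z>.112)&(z<.126)
print(" bar",m.sum(),cv2.minAreaRect(w[m,:2].astype(np.float32)),np.median(z[m]))
go([.4975,-.1922,.052],-38.6)
```

```text
bar 2920 ((0.4977959394454956, -0.19212397933006287), (0.06384751200675964, 0.01605752669274807), 51.4351692199707) 0.11946565918996127
t 12.97 row 0.0023 0.0096 0.1714 -0.0028 0.0008 -0.0038 pos [ 0.4934 -0.1902  0.1377]
```

jog_arm(motion="75 0.002 0.008 0.03 0 0 0; 75 0.002 0.008 0.08 0 0 0; 75 0.002 0.008 0.13 0 0 0; 75 0.002 0.008 0.165 0 0 0; 75 0.002 0.008 0.171 0 0 0")

```text
time: 13.6
tool_pos: [0.4977, -0.1921, 0.053]
tool_rot: [-0.001, 0.902, 0.431, -0.001]
contact_force: [0.9, 0.8, 0.3]
gripper_width: 0.753
grasp_force: 0.0
```

jog_arm(motion="75 0 0 0 0 0 0; 75 0 0 0 0 0 0; 75 0 0 0 0 0 0; 50 0 0 0 0 0 0; 40 0 0 0 0 0 0")

```text
time: 14.22
tool_pos: [0.4988, -0.1922, 0.0548]
tool_rot: [0.0, 0.902, 0.431, 0.0]
contact_force: [0.9, 0.8, 0.0]
gripper_width: 0.399
grasp_force: 0.0
```

Run:
```python
from h import *
s=state();t=s["tool_pos"];print(s["gripper_width"],s["contact_force"])
go([.4977,-.1922,.052],-38.6)
```

```text
0.3993210321781144 [0.92283291 0.84741713 0.01900547]
t 14.22 row -0.0013 -0.0018 0.0056 0.0002 -0.0 -0.0035 pos [ 0.4988 -0.1922  0.0548]
```

jog_arm(motion="30 -0.001 -0.002 0.006 0 0 0; 20 -0.001 -0.002 0.006 0 0 0; 5 -0.001 -0.002 0.006 0 0 0; 5 -0.001 -0.002 0.006 0 0 0; 5 -0.001 -0.002 0.006 0 0 0")

```text
time: 14.85
tool_pos: [0.4975, -0.1919, 0.0513]
tool_rot: [-0.0, 0.902, 0.431, -0.0]
contact_force: [0.4, 0.1, -1.9]
gripper_width: 0.18
grasp_force: 60.0
```

jog_arm(motion="5 0 0 0 0 0 0; 5 0 0 -0.005 0 0 0; 5 0 0 -0.015 0 0 0; 5 0 0 -0.03 0 0 0; 5 0 0 -0.04 0 0 0")

```text
time: 15.48
tool_pos: [0.4979, -0.1921, 0.0723]
tool_rot: [0.0, 0.902, 0.431, 0.0]
contact_force: [0.9, -0.5, -8.1]
gripper_width: 0.176
grasp_force: 59.1
```

Gripped (15 mm at 60 N), with about 8 N of load and 2 cm of rise, so I'll check the level before going higher.

```bash
cat > lvl.py <<'E'
from h import *
s=state();print(s["time"],s["tool_pos"],s["tool_rot"],s["contact_force"],s["grasp_force"])
for c in ["wrist","scene"]:
    f=grab_frame(c);w,u,v=world(f,np.ones((480,640),bool))
    for n,x,y,r in [("pipe_b",.4417,-.2627,.03),("pipe_a",.5535,-.1215,.03)]:
        m=(np.hypot(w[:,0]-x,w[:,1]-y)<r)&(w[:,2]>.06)&(w[:,2]<.25)
        if m.sum()>20:
            zt=np.percentile(w[m,2],98); k=m&(w[:,2]>zt-.006); print(c,n,"top",round(zt,4),cv2.minEnclosingCircle(w[k,:2].astype(np.float32)))
E
python3 lvl.py
```

```text
15.475 [ 0.4978666  -0.19206453  0.07229835] [2.37588220e-04 9.02224470e-01 4.31266638e-01 1.90493108e-04] [ 0.94549732 -0.47557942 -8.06180096] 59.10893797874451
wrist pipe_b top 0.0957 ((0.45082521438598633, -0.2519095242023468), 0.010146183893084526)
wrist pipe_a top 0.1138 ((0.5547910928726196, -0.12135621160268784), 0.017175691202282906)
scene pipe_b top 0.114 ((0.43994128704071045, -0.2651580274105072), 0.018024247139692307)
scene pipe_a top 0.1134 ((0.5536572933197021, -0.12447585165500641), 0.018452951684594154)
```

jog_arm(motion="5 0 0 -0.015 0 0 0; 5 0 0 -0.035 0 0 0; 5 0 0 -0.055 0 0 0; 5 0 0 -0.075 0 0 0; 5 0 0 -0.085 0 0 0")

```text
time: 16.2
tool_pos: [0.4982, -0.1923, 0.1154]
tool_rot: [0.001, 0.902, 0.431, 0.001]
contact_force: [0.6, 0.5, -7.5]
gripper_width: 0.179
grasp_force: 59.1
```

jog_arm(motion="5 0 0 -0.015 0 0 0; 5 0 0 -0.035 0 0 0; 5 0 0 -0.055 0 0 0; 5 0 0 -0.065 0 0 0; 5 0 0 -0.07 0 0 0")

```text
time: 16.82
tool_pos: [0.4978, -0.192, 0.1497]
tool_rot: [0.0, 0.902, 0.431, 0.0]
contact_force: [-0.8, -0.4, -7.5]
gripper_width: 0.18
grasp_force: 59.1
```

jog_arm(motion="5 0 0 0 0 0 0; 5 0 0 0 0 0 0; 5 0 0 0 0 0 0; 5 0 0 0 0 0 0; 5 0 0 0 0 0 0")

```text
time: 17.45
tool_pos: [0.4976, -0.1919, 0.1491]
tool_rot: [-0.0, 0.902, 0.431, -0.0]
contact_force: [-0.3, -0.2, -8.1]
gripper_width: 0.176
grasp_force: 59.1
```

```bash
python3 lvl.py; python3 -c "
from h import *
f=grab_frame('scene');save('s9',f['color'])
print([np.round(d['at'],3) for t in ['carrier','pocket_empty','pocket_full','pipe_a_mid'] for d in place_of('scene',t)[:1]])"
```

```text
17.45 [ 0.49762858 -0.19192317  0.14905877] [-7.46940363e-05  9.02219700e-01  4.31276716e-01 -4.31287073e-05] [-0.28143861 -0.24999237 -8.06348048] 59.064656496047974
wrist pipe_b top 0.1721 ((0.45007580518722534, -0.25207555294036865), 0.010457614436745644)
wrist pipe_a top 0.1902 ((0.5545759797096252, -0.12132762372493744), 0.01708853431046009)
scene pipe_b top 0.1895 ((0.4394499361515045, -0.2646771967411041), 0.018577637150883675)
scene pipe_a top 0.1889 ((0.5517791509628296, -0.1213797926902771), 0.018750304356217384)
[array([ 0.498, -0.196,  0.097]), array([ 0.441, -0.26 ,  0.105]), array([ 0.558, -0.119,  0.102]), array([ 0.553, -0.124,  0.148])]
```

View pics/s9.png

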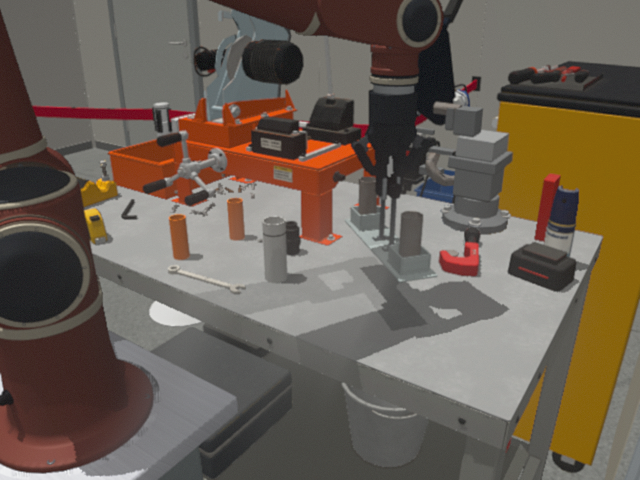

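The scene view shows the carrier held level at px (390,240), about 0.097 m up, with both pipes upright at (411,240) and (366,200). The bystanders haven't moved, so I'm handing it in.

```bash
python3 -c "
from plant import *
print(job_done())"
```

```text
the job is handed in; nothing more can be done
None
```

I stood the loose pipe upright in the empty pocket and let go of it, then lifted the carrier by its handle bar; it was handed in held level and still with its base about 97 mm up, but no verdict came back.

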